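Close a rubber-mould frame with its two-pin cover on a jeweller's bench

TASK

Close the mould frame: take the long cover plate by its red grip and lower it onto the frame so that both brass pins come up through its two holes and it lies flush, then let go. Do not drop it on: keep hold until both pins stand through their holes. Leave the shorter cover with the blue grip where it lies.

Things in the scene. Friction and masses are not known exactly. Their poses are not given: they have to be found in the camera images.
- cover_grip (a point): The right cover: aluminium plate 70 (x) by 130 mm (y), red grip, two 21 mm holes on its long centre line 96 mm apart (48 either side), like the frame's pins. Same turned half round. 0.24 kg. 8 mm thick, flat on the bench. Upright grip block 20 (x) by 36 (y) by 46 mm high amid its top; this point is the block's centre, 31 mm above the plate's underside. x across plate and block, y lengthwise, z up.
- short_cover_grip (a point): The wrong cover, to be left alone: shorter aluminium plate 70 (x) by 100 mm (y), blue grip, two holes only 68 mm apart. 8 mm thick, flat on the bench. Upright grip block 20 (x) by 36 (y) by 46 mm high amid its top; this point is the block's centre, 31 mm above the plate's underside. x across plate and block, y lengthwise, z up.
- mould_frame: Mould frame, fixed: aluminium, 76 (x) by 136 (y) by 24 mm high, reddish rubber in the middle. Two brass pins at y = +-48 mm, 12 mm thick for 14 mm above the frame's top, then tapering to 4 mm at 32 mm above it. Origin: centre of its underside, on the bench; z up. Cover flush: its grip's centre is 55 mm above this origin and the pins end 24 mm above the plate. A hole leaves about 4 mm all round a pin.
Not all that is in view belongs to the job. Leave any pink look-alike of the part that bears cover_grip alone. What is shaped like the mould_frame but green is not meant.

How it is judged:
By the outcome, as a careful person would: the job done as asked, in the order asked, and still so for the second after the job is handed in, with the robot touching nothing.
It also fails if it takes over 40 s, if anything falls off the work surface, if the arm or the gripper's body presses on something with over 40 N, if the wrist force passes 120 N, or if a joint passes its speed limit or range.

ROBOT

A 7-joint arm with a two-finger parallel gripper is mounted at the origin on the work surface. World frame = base frame: x ahead of the robot, y to its left, z up, the work surface at z = 0. Lengths are in m, angles in rad, forces in N, time in s.
With the tool pointing down it reaches from about 0.4 to 0.85 m from the base axis. Payload 4.5 kg.
Tool frame: the origin (TCP) lies between the finger pads; the fingertips stand robot.tips_ahead ahead of it and the grasp point (between the pads) lies 8 mm behind it (robot.tips_ahead is the distance from the TCP to the fingertips, in m); z points along the fingers, y is the line along which they close (so a half turn about z gives the same grasp; the last joint's range is limited). The gripper opens to 85 mm and grips with 20 to 120 N. Pads are 22 mm wide; open, the fingers measure 114 mm over their backs; the gripper's body (76 mm by 85 mm) begins 54 mm behind the grasp point. The pads swing forward as they close: fully open they stand 13 mm farther back than shut.
Start: joints at [-1.177, 0.689, -0.195, 1.565, 0.157, 0.902, -0.215], TCP at [0.22, 0.585, 0.242] pointing down, gripper open.
Joint ranges: [-3.01, 3.01], [-0.46, 2.08], [-1.47, 1.51], [0.13, 2.56], [-1, 4.14], [0.04, 2.09], [-2.66, 2.66]. Speed limits (rad/s): [2.57, 2.57, 3.14, 3.14, 3.14, 3.14, 3.14].

INTERFACE

Orientations are given as a unit quaternion [x, y, z, w].
In Python, from workcell import robot gives the robot as it stands.
- The arm moves only by the tool drive_tool, never from a script. Its argument "commands" is text: rows parted by semicolons, each of 7 numbers parted by spaces: the turn, a rotation vector about the tool's x, y, z in rad, then the shift along the tool's x, y, z in m, then the finger opening in m, from 0 to 0.0854. In form: rx ry rz dx dy dz gripper; .... A call has 1 to 10 rows; each row shifts and turns the commanded pose from where the row before left it, along the tool's axes as they then stand; what a row does not reach is not made up. A row lasts 1/12 s, in which the tool goes at most 41.7 mm and 7.16 degrees, less where a joint would pass 70% of its speed; a pose out of reach is approached as far as the arm can. A call with a gripper value outside its range is refused whole. The fingers move at their own pace and stop on an object; "force" is the grip in N (left out, the last holds). Time passes only in rows, so rows that do not move let the fingers close. It gives the time, the measured TCP pose, the force, the opening and the grip force at its end, in the units of the state.
- robot.state(): the state, without advancing time (a new reading comes with each control period).
- robot.camera(name): name is "side" or "top" or "wrist"; returns the picture (420x560x3 uint8, blue, green, red); there is no depth.
- robot.calibration(name): a dict with "camera_matrix" (3x3 intrinsics, pixels), "extrinsics" (4x4, takes a point from world to camera coordinates). Camera axes: x right, y down, z forward; pixel columns grow to the right and rows downward; lengths in m; the calibration is good to about 2 mm. A picture is of the moment at which its call begins: read the wrist's pose just before it. calibration takes no time and is no camera call; for the wrist camera it gives the pose at the moment of the call.
- robot.close_job(): hands the job in; it is judged then, once.
The state is a dict: "t": time; "qpos": joint angles; "dq": joint speeds; "tau": joint torques, N m; "position": TCP position; "tool_rot": TCP orientation; "force": force on the tool from outside, world axes, zero at the start; "ft_torque": the same for the moment, N m; "finger_gap": finger opening in m; "gripper_force": force on a finger pad.
Only numpy, scipy, OpenCV 4.12 (cv2) and the standard library are available. Lean on these libraries where they do the work, as an engineer would, in place of code of your own. Each camera call takes 0.05 s, during which the arm holds its last target. There are 200 camera calls.

## Working session

There is one attempt and no reset: what is moved stays moved. The work goes in short steps, Python scripts to look and compute and a tool call to move; the robot and the scene stay as the last step left them, time stands still between calls to the robot, and variables do not carry over. Pictures are saved under pics/ and viewed, at most 10 in all, crops included, and the job is handed in when it is done.

Besides the shell and the picture viewer there is one more tool, called by a JSON object that holds its "op" and its "data", one argument or row to a line. drive_tool: Moves the arm, as the interface text tells. Its arguments: {"type":"object","properties":{"commands":{"type":"string"},"force":{"type":"number"}},"required":["commands"]}

```bash
mkdir -p pics
python3 - <<'E'
from workcell import robot
import cv2
s=robot.state();print(s,robot.tips_ahead)
for n in("top","side"):
    cv2.imwrite(f"pics/{n}0.png",robot.camera(n));c=robot.calibration(n);print(c)
E
```

```text
{'t': 0.0, 'qpos': array([-1.17719422,  0.68999672, -0.19451306,  1.56637503,  0.15730347,
        0.9025081 , -0.21507829]), 'dq': array([ 1.72706009e-03, -3.17542367e-04,  1.54727930e-03,  2.24294923e-04,
        3.72379974e-06, -3.94838728e-04,  1.76926436e-03]), 'tau': array([ 1.86192096e-04, -5.39607596e+01, -1.26666449e+00, -1.58541369e+01,
        9.07159847e-03,  9.19684680e-03,  7.36681756e-06]), 'position': array([0.21987626, 0.58435335, 0.24146781]), 'tool_rot': array([ 1.78877359e-01,  9.83870923e-01, -9.42152978e-04, -9.90099362e-05]), 'force': array([0.30542581, 0.17320695, 0.15508999]), 'ft_torque': array([-0.02058336, -0.03087629,  0.00787462]), 'gripper_force': 0.0, 'finger_gap': 0.085242388367164} 0.011
{'camera_matrix': array([[423.03093946,   0.        , 267.74766239],
       [  0.        , 423.03093946, 210.716702  ],
       [  0.        ,   0.        ,   1.        ]]), 'extrinsics': array([[-5.62524235e-03, -9.99267752e-01,  3.78459628e-02,
        -1.43815708e-02],
       [-9.85725532e-01, -8.27339931e-04, -1.68358225e-01,
         4.50303764e-01],
       [ 1.68266257e-01, -3.82527876e-02, -9.84999082e-01,
         9.79654740e-01],
       [ 0.00000000e+00,  0.00000000e+00,  0.00000000e+00,
         1.00000000e+00]])}
{'camera_matrix': array([[441.19364332,   0.        , 278.64232579],
       [  0.        , 441.19364332, 211.93717527],
       [  0.        ,   0.        ,   1.        ]]), 'extrinsics': array([[ 0.99489284, -0.10055098,  0.00881713, -0.46073359],
       [-0.04541617, -0.52394843, -0.85053831,  0.0688987 ],
       [ 0.09014218,  0.84579403, -0.52583918,  1.00774085],
       [ 0.        ,  0.        ,  0.        ,  1.        ]])}
```

View pics/top0.png

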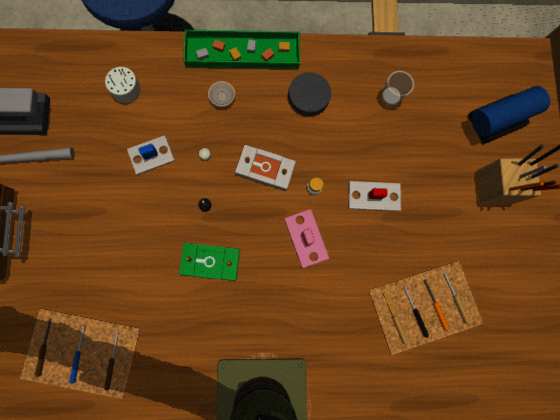

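View pics/side0.png

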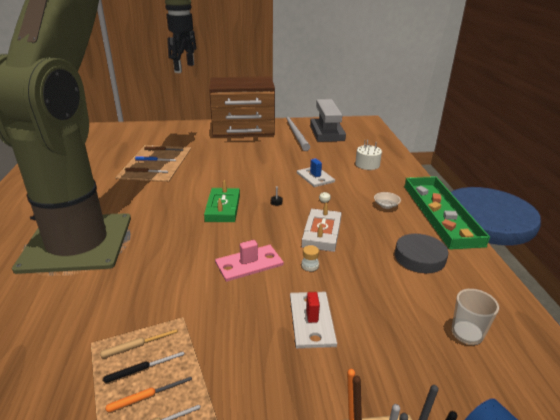

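Top view candidates: the white plate with a red grip at (375,196), the pink look-alike at (307,239), and the short plate with a blue grip at (150,154). The red-gripped one is the cover meant, by grip colour and length. The frame is the aluminium one with the reddish rubber at (265,167). The green one at (210,262) is not meant. Next I confirm with one crop and measure.

```bash
cat > h.py <<'E'
import numpy as np,cv2
from workcell import robot
def ray(cal,px,z):
    K=cal["camera_matrix"];E=cal["extrinsics"];R=E[:3,:3];c=-R.T@E[:3,3]
    d=R.T@np.linalg.inv(K)@np.array([px[0],px[1],1.]);return c+d*(z-c[2])/d[2]
def proj(cal,P):
    p=cal["camera_matrix"]@(cal["extrinsics"]@np.append(P,1))[:3];return p[:2]/p[2]
E
python3 - <<'E'
from h import *
im=cv2.imread("pics/top0.png");cal=robot.calibration("top")
hsv=cv2.cvtColor(im,cv2.COLOR_BGR2HSV)
m=((hsv[...,1]<60)&(hsv[...,2]>120)).astype(np.uint8)
for nm,(x,y,w,h),z in(("cover",(340,170,70,50),.008),("frame",(228,138,75,58),.024)):
    s=np.zeros_like(m);s[y:y+h,x:x+w]=m[y:y+h,x:x+w]
    cs,_=cv2.findContours(s,cv2.RETR_EXTERNAL,cv2.CHAIN_APPROX_NONE)
    c=max(cs,key=cv2.contourArea)
    P=np.array([ray(cal,p[0],z)[:2] for p in c],np.float32)
    r=cv2.minAreaRect(P);b=cv2.boxPoints(r);print(nm,r);print(b)
s=cv2.calcOpticalFlowFarneback if 0 else None
cv2.imwrite("pics/crop.png",cv2.resize(im[130:225,225:415],None,fx=4,fy=4,interpolation=cv2.INTER_CUBIC))
E
```

```text
cover ((0.49494457244873047, -0.28513622283935547), (0.1276262253522873, 0.06918545812368393), 87.43722534179688)
[[ 0.45753312 -0.34733874]
 [ 0.52664936 -0.35043228]
 [ 0.532356   -0.22293371]
 [ 0.4632398  -0.21984017]]
frame ((0.5654202103614807, -0.01030045747756958), (0.13424529135227203, 0.07475448399782181), 71.69669342041016)
[[ 0.5088543  -0.06228897]
 [ 0.5798268  -0.08576541]
 [ 0.6219861   0.04168805]
 [ 0.55101365  0.06516449]]
```

View pics/crop.png

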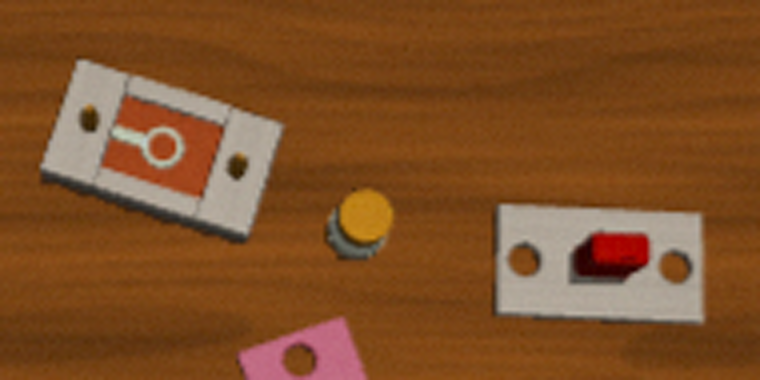

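The crop confirms it. The aluminium plate with the red grip lies at right, its grip top near (383,192) in the full image. The frame with two brass pins and reddish rubber is at left, and a small jar stands between them. I first turn the tool to the plate's direction, then travel over.

{"op": "drive_tool", "data": {
  "commands": "0 0 0.12 0 0 0 0.085;0 0 0.12 0 0 0 0.085;0 0 0.12 0 0 0 0.085;0 0 0.12 0 0 0 0.085;0 0 0.12 0 0 0 0.085;0 0 0.12 0 0 0 0.085;0 0 0.12 0 0 0 0.085;0 0 0.12 0 0 0 0.085;0 0 0.12 0 0 0 0.085;0 0 0.12 0 0 0 0.085"
}}

```text
t: 0.93
position: [0.2198, 0.5847, 0.2419]
tool_rot: [0.705, 0.709, -0.0, 0.0]
force: [0.6, 0.4, -0.5]
finger_gap: 0.085
gripper_force: 0.0
```

{"op": "drive_tool", "data": {
  "commands": "0 0 0.055 -0.03 0.025 0 0.085;0 0 0 -0.03 0.025 0 0.085;0 0 0 -0.03 0.025 0 0.085;0 0 0 -0.03 0.025 0 0.085;0 0 0 -0.03 0.025 0 0.085;0 0 0 -0.03 0.025 0 0.085;0 0 0 -0.03 0.025 0 0.085;0 0 0 -0.03 0.025 0 0.085;0 0 0 -0.03 0.025 0 0.085;0 0 0 -0.03 0.025 0 0.085"
}}

```text
t: 1.77
position: [0.4589, 0.2739, 0.2421]
tool_rot: [0.722, 0.691, -0.0, -0.0]
force: [-0.3, 0.5, -0.8]
finger_gap: 0.085
gripper_force: 0.0
```

{"op": "drive_tool", "data": {
  "commands": "0 0 0 -0.04 0 0 0.085;0 0 0 -0.04 0 0 0.085;0 0 0 -0.04 0 0 0.085;0 0 0 -0.04 0 0 0.085;0 0 0 -0.04 0 0 0.085;0 0 0 -0.04 0 0 0.085;0 0 0 -0.04 0 0 0.085;0 0 0 -0.04 0 0 0.085;0 0 0 -0.04 0 0 0.085;0 0 0 -0.04 0 0 0.085"
}}

```text
t: 2.6
position: [0.4401, -0.1258, 0.2422]
tool_rot: [0.722, 0.691, -0.0, -0.0]
force: [-0.0, 0.1, -0.7]
finger_gap: 0.0849
gripper_force: 0.0
```

{"op": "drive_tool", "data": {
  "commands": "0 0 0 -0.032 0.0125 0 0.085;0 0 0 -0.032 0.0125 0 0.085;0 0 0 -0.032 0.0125 0 0.085;0 0 0 -0.032 0.0125 0 0.085;0 0 0 -0.029 0.012 0 0.085;0 0 0 0 0 0 0.085;0 0 0 0 0 0 0.085"
}}

```text
t: 3.18
position: [0.4953, -0.2855, 0.2416]
tool_rot: [0.724, 0.69, -0.0, -0.0]
force: [0.3, 0.7, 0.2]
finger_gap: 0.0851
gripper_force: 0.0
```

Run:
```python
from h import *
s=robot.state();cal=robot.calibration("wrist");im=robot.camera("wrist");cv2.imwrite("pics/w1.png",im);print(s["position"],s["tool_rot"])
hsv=cv2.cvtColor(im,cv2.COLOR_BGR2HSV)
for nm,m,z in(("white",(hsv[...,1]<60)&(hsv[...,2]>120),.008),("red",((hsv[...,0]<6)|(hsv[...,0]>174))&(hsv[...,1]>180)&(hsv[...,2]>60),.054)):
    cs,_=cv2.findContours(m.astype(np.uint8),cv2.RETR_CCOMP,cv2.CHAIN_APPROX_NONE)
    for c in cs:
        if cv2.contourArea(c)>300:
            P=np.array([ray(cal,p[0],z)[:2] for p in c],np.float32);print(nm,cv2.boundingRect(c),cv2.minAreaRect(P))
```

```text
[ 0.49531202 -0.28545348  0.24163902] [ 7.23678455e-01  6.90137205e-01 -3.55252413e-04 -7.20539050e-05]
white (499, 204, 61, 55) ((0.8249408006668091, -0.37412410974502563), (0.07872004061937332, 0.08018894493579865), 13.633728981018066)
white (501, 206, 59, 53) ((0.826199471950531, -0.3745158314704895), (0.07649330049753189, 0.07544004917144775), 55.1654052734375)
white (470, 196, 36, 34) ((0.7645581960678101, -0.34307798743247986), (0.04522272199392319, 0.04656815901398659), 10.569952964782715)
white (254, 127, 57, 101) ((0.49571359157562256, -0.28623664379119873), (0.1297178715467453, 0.06977910548448563), 87.5165786743164)
white (272, 165, 21, 40) ((0.4951569437980652, -0.29296398162841797), (0.05115501582622528, 0.025658944621682167), 86.653076171875)
red (274, 168, 17, 35) ((0.49586403369903564, -0.2826363742351532), (0.039082080125808716, 0.017791010439395905), 87.74763488769531)
```

View pics/w1.png

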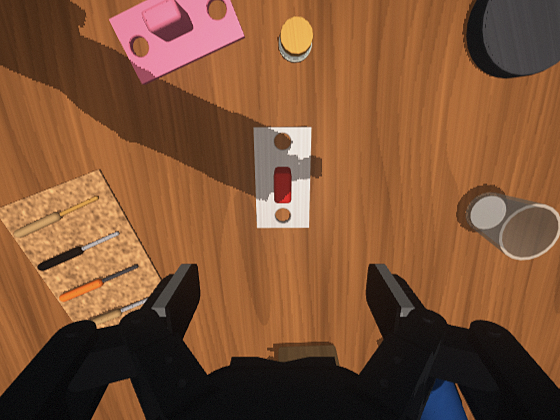

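The wrist view shows the red-grip cover centred at (283,178), at world (0.4957,-0.2862) with yaw -2.5°, agreeing with the top view. I descend and grip.

{"op": "drive_tool", "data": {
  "commands": "0 0 0 -0.0007 0 0.035 0.085;0 0 0 0 0 0.035 0.085;0 0 0 0 0 0.035 0.085;0 0 0 0 0 0.035 0.085;0 0 0 0 0 0.03 0.085;0 0 0 0 0 0.02 0.085;0 0 0 0 0 0.015 0.085;0 0 0 0 0 0.01 0.085;0 0 0 0 0 0 0.085",
  "force": 60
}}

```text
t: 3.98
position: [0.4946, -0.2819, 0.0256]
tool_rot: [0.722, 0.692, -0.0, -0.002]
force: [-0.2, -0.5, 0.9]
finger_gap: 0.085
gripper_force: 0.0
```

{"op": "drive_tool", "data": {
  "commands": "0 0 0 0 0 0 0.04;0 0 0 0 0 0 0.03;0 0 0 0 0 0 0.01;0 0 0 0 0 0 0.01;0 0 0 0 0 0 0.01;0 0 0 0 0 0 0.01;0 0 0 0 0 0 0.01;0 0 0 0 0 0 0.01",
  "force": 60
}}

```text
t: 4.65
position: [0.4959, -0.2845, 0.0281]
tool_rot: [0.723, 0.691, 0.0, 0.0]
force: [-1.2, 1.0, 6.1]
finger_gap: 0.0192
gripper_force: 60.1
```

{"op": "drive_tool", "data": {
  "commands": "0 0 0 0 0 -0.005 0.01;0 0 0 0 0 -0.01 0.01;0 0 0 0 0 -0.015 0.01;0 0 0 0 0 -0.02 0.01;0 0 0 0 0 -0.025 0.01;0 0 0 0 0 -0.025 0.01;0 0 0 0 0 -0.015 0.01;0 0 0 0 0 -0.005 0.01"
}}

```text
t: 5.32
position: [0.4969, -0.285, 0.1503]
tool_rot: [0.723, 0.691, 0.001, 0.002]
force: [0.5, -0.6, -2.7]
finger_gap: 0.0194
gripper_force: 59.0
```

{"op": "drive_tool", "data": {
  "commands": "0 0 0 0.01 0.002 0 0.01;0 0 0 0.025 0.005 0 0.01;0 0 0 0.035 0.007 0 0.01;0 0 0 0.035 0.007 0 0.01;0 0 0 0.035 0.007 0 0.01;0 0 0 0.035 0.007 0 0.01;0 0 0 0.035 0.007 0 0.01;0 0 0 0.035 0.007 0 0.01;0 0 0 0.022 0.005 0 0.01;0 0 0 0.01 0.0025 0 0.01"
}}

```text
t: 6.15
position: [0.5639, -0.003, 0.1457]
tool_rot: [0.72, 0.694, 0.001, -0.002]
force: [-0.5, 0.1, -2.2]
finger_gap: 0.0192
gripper_force: 58.9
```

{"op": "drive_tool", "data": {
  "commands": "0 0 0.03 0 0 0 0.01;0 0 0.06 0 0 0 0.01;0 0 0.07 0 0 0 0.01;0 0 0.06 0 0 0 0.01;0 0 0.04 0 0 0 0.01;0 0 0.015 0 0 0 0.01;0 0 0 0 0 0 0.01;0 0 0 0 0 0 0.01;0 0 0 0 0 0 0.01"
}}

```text
t: 6.9
position: [0.564, -0.0107, 0.1471]
tool_rot: [0.811, 0.586, -0.0, -0.0]
force: [0.0, 0.3, -2.8]
finger_gap: 0.0194
gripper_force: 58.9
```

Run:
```python
from h import *
s=robot.state();print(s["position"],s["tool_rot"],s["finger_gap"])
a=robot.camera("wrist");b=robot.camera("side");cv2.imwrite("pics/w2.png",a);cv2.imwrite("pics/s2.png",b)
cv2.imwrite("pics/t2.png",robot.camera("top"))
c=np.hstack([a[:, 100:480],cv2.resize(b[100:310,220:440],(400,420))[:, :]]);cv2.imwrite("pics/ws2.png",c)
```

```text
[ 0.56400815 -0.010678    0.14709696] [ 8.10587620e-01  5.85617300e-01 -2.88731422e-04 -6.29947618e-05] 0.019418910859704097
```

View pics/ws2.png

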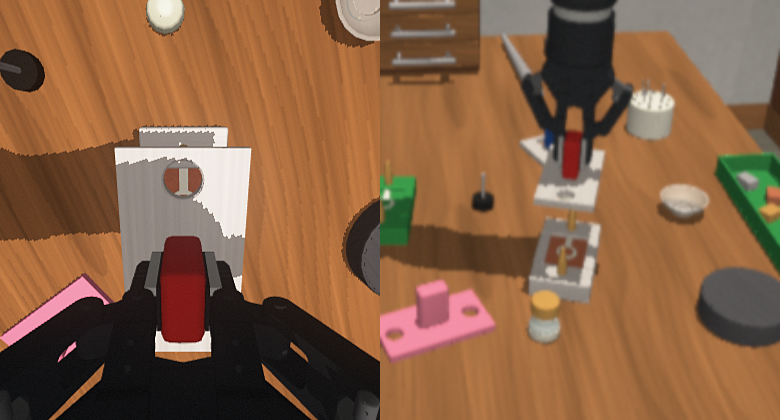

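Wrist view: the plate is held level, with the far hole at about (283,178). Side view: the plate is above the frame and both pins are visible. Now I measure the pins from the two initial views, and the held plate's hole and edges.

Run:
```python
from h import *
top,side=cv2.imread("pics/top0.png"),cv2.imread("pics/side0.png");ct,cs_=robot.calibration("top"),robot.calibration("side")
c0=np.array([.5654,-.0103]);a=np.deg2rad(71.7);L=np.array([np.cos(a),np.sin(a)])
for nm,im,cal in(("top",top,ct),("side",side,cs_)):
    hsv=cv2.cvtColor(im,cv2.COLOR_BGR2HSV);m=(hsv[...,0]>11)&(hsv[...,0]<30)&(hsv[...,1]>110)
    for sg in(1,-1):
        P=np.append(c0+sg*.048*L,0)
        b,t=[proj(cal,P+[0,0,z]) for z in(.024,.056)]
        x,y=(np.minimum(b,t)-6).astype(int);X,Y=(np.maximum(b,t)+7).astype(int)
        s=np.zeros(m.shape,np.uint8);s[y:Y,x:X]=m[y:Y,x:X]
        n,lab,st,ce=cv2.connectedComponentsWithStats(s);i=1+np.argmax(st[1:,4])
        print(nm,sg,"pred base",b.round(1),"tip",t.round(1),"blob",st[i],ce[i].round(1), "axis mid pred",((b+t)/2).round(1))
s=robot.state();cal=robot.calibration("wrist");im=cv2.imread("pics/w2.png")
hsv=cv2.cvtColor(im,cv2.COLOR_BGR2HSV);zt=s["position"][2]-.0201
# far hole: reddish/brown/rubber region; fit via dark/contrast polygon
g=((hsv[...,1]<40)).astype(np.uint8)
roi=im[150:210,250:320];e=cv2.HoughCircles(cv2.medianBlur(hsv[150:210,250:320,1],3),cv2.HOUGH_GRADIENT,1,30,param1=100,param2=8,minRadius=15,maxRadius=24)
print("hole",e)
for q in e[0]: print(ray(cal,q[:2]+[250,150],zt))
# plate edges
for r in(165,190,215,235):
    w=np.where(g[r,190:380])[0]+190;print(r,w.min(),w.max(),ray(cal,(w.min(),r),zt)[:2],ray(cal,(w.max(),r),zt)[:2])
w=np.where(g[:,283])[0];print(w[:40]);print(s["position"])
```

```text
top 1 pred base [246.9 160.1] tip [246.7 156.3] blob [246 156   3   7  17] [247. 159.] axis mid pred [246.8 158.2]
top -1 pred base [283.6 172. ] tip [284.5 168.6] blob [282 168   5   7  21] [284.1 170.9] axis mid pred [284.1 170.3]
side 1 pred base [325.1 213.4] tip [326.  202.1] blob [319 196  13  19 129] [325.5 205.7] axis mid pred [325.5 207.8]
side -1 pred base [319.6 235.3] tip [320.4 223.4] blob [318 224   5  13  51] [319.9 230.7] axis mid pred [320.  229.4]
hole [[[32.5 27.5 18.5]]]
[0.5802403  0.03442434 0.12714476]
165 216 349 [0.54931045 0.05161641] [0.61532228 0.02983984]
190 218 347 [0.54521096 0.03879882] [0.61098608 0.01710417]
215 220 345 [0.54088143 0.02526195] [0.60640654 0.0036538 ]
235 221 344 [0.53691702 0.01397908] [ 0.60287528 -0.0077685 ]
[  5   6   7   8   9  10  11  12  13  14  15  16  17  18 127 128 129 130
 131 132 133 134 135 136 137 138 139 140 141 142 143 147 148 149 150 151
 152 153 154 155]
[ 0.56423835 -0.01015432  0.14724476]
```

The pin predictions match both views within 1 px, and the held plate's far hole is about 1 mm from its pin. I lower to just above the pin tips and check again.

{"op": "drive_tool", "data": {
  "commands": "0 0 0 0.001 0 0.008 0.01;0 0 0 0 0 0.012 0.01;0 0 0 0 0 0.012 0.01;0 0 0 0 0 0.012 0.01;0 0 0 0 0 0.008 0.01;0 0 0 0 0 0.004 0.01;0 0 0 0 0 0 0.01;0 0 0 0 0 0 0.01;0 0 0 0 0 0 0.01"
}}

```text
t: 7.8
position: [0.5651, -0.0091, 0.0918]
tool_rot: [0.81, 0.586, 0.0, 0.0]
force: [-0.0, -0.4, -2.8]
finger_gap: 0.0191
gripper_force: 58.9
```

Run:
```python
from h import *
s=robot.state();cal=robot.calibration("wrist");print(s["position"],s["tool_rot"])
a=robot.camera("wrist");b=robot.camera("side");cv2.imwrite("pics/w3.png",a);cv2.imwrite("pics/s3.png",b)
c=np.hstack([cv2.resize(a[120:225,230:335],(420,420),interpolation=cv2.INTER_CUBIC),cv2.resize(b[170:260,285:365],(373,420),interpolation=cv2.INTER_CUBIC)]);cv2.imwrite("pics/ws3.png",c)
c0=np.array([.5654,-.0103]);L=np.array([.314,.9494]);P=np.append(c0+.048*L,.056);print("pin tip pred wrist",proj(cal,P))
```

```text
[ 0.56512255 -0.0090585   0.09176847] [8.10428462e-01 5.85837341e-01 4.63177584e-04 3.21274130e-04]
pin tip pred wrist [281.53570024 172.67237749]
```

View pics/ws3.png

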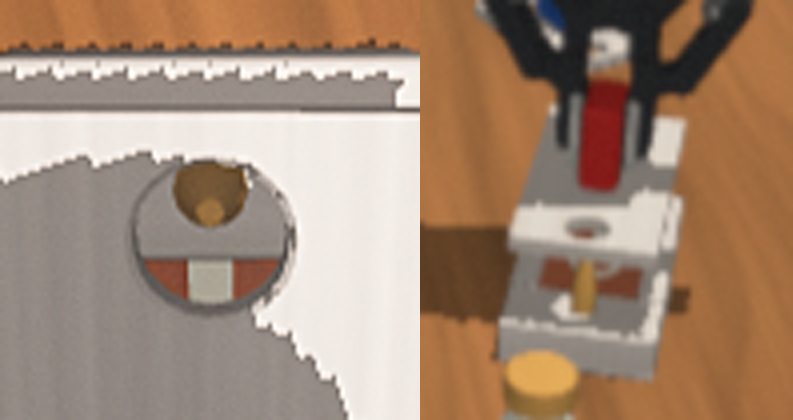

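Wrist crop: the pin tip is at full-image (282.5,173), inside the hole, whose rim is centred at about (283.3,179.3). Side crop: the near hole at (585,228) is in line above the near pin.

Run:
```python
from h import *
cal=robot.calibration("wrist");cs=robot.calibration("side")
h=ray(cal,(283.3,179.3),.0717);t=ray(cal,(282.6,172.8),.056);print("far hole",h,"pin",t,"move",t-h)
R=np.array([[.3136,.9496],[.9496,-.3136]]);print("tool dx,dy",R@(t-h)[:2])
hs=ray(cs,(285+(587-420)/4.6625,170+228/4.667),.0717);ts=ray(cs,(285+(585-420)/4.6625,170+262/4.667),.056);print("near",hs,ts,"tool",R@(ts-hs)[:2])
```

```text
far hole [0.58123463 0.03447138 0.0717    ] pin [0.58103573 0.03501942 0.056     ] move [-0.0001989   0.00054804 -0.0157    ]
tool dx,dy [ 0.00045805 -0.00036074]
near [ 0.54922133 -0.06145032  0.0717    ] [ 0.54825569 -0.06660773  0.056     ] tool [-0.0052003  0.0007004]
```

Far hole within 0.5 mm. The near pin's tip is hidden by the plate edge, so its lengthwise reading is biased, but laterally it is in line. Lowering slowly.

{"op": "drive_tool", "data": {
  "commands": "0 0 0 0.0003 -0.0003 0.003 0.01;0 0 0 0 0 0.003 0.01;0 0 0 0 0 0.003 0.01;0 0 0 0 0 0.003 0.01;0 0 0 0 0 0.003 0.01;0 0 0 0 0 0.003 0.01;0 0 0 0 0 0.003 0.01;0 0 0 0 0 0.003 0.01;0 0 0 0 0 0 0.01;0 0 0 0 0 0 0.01"
}}

```text
t: 8.73
position: [0.5643, -0.0087, 0.0671]
tool_rot: [0.81, 0.586, -0.0, -0.0]
force: [0.7, -0.3, -2.8]
finger_gap: 0.0194
gripper_force: 58.9
```

Run:
```python
from h import *
s=robot.state();print(s["position"],s["force"])
a=robot.camera("wrist");b=robot.camera("side")
c=np.hstack([cv2.resize(a[100:225,220:345],(420,420),interpolation=cv2.INTER_CUBIC),cv2.resize(b[170:260,285:365],(373,420),interpolation=cv2.INTER_CUBIC)]);cv2.imwrite("pics/ws4.png",c)
```

```text
[ 0.56431655 -0.00865233  0.06705635] [ 0.70133018 -0.27039984 -2.83846458]
```

View pics/ws4.png

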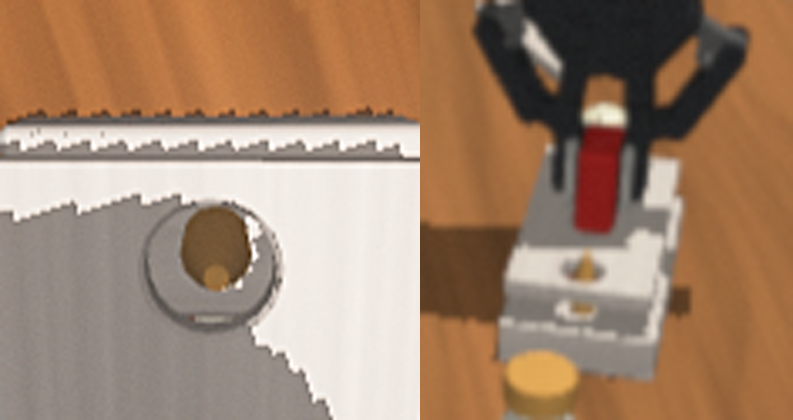

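Both pins stand in their holes: the far one at crop (215,250), the near one at (583,268). There is no contact force. I lower the rest.

{"op": "drive_tool", "data": {
  "commands": "0 0 0 0 0 0.002 0.01;0 0 0 0 0 0.002 0.01;0 0 0 0 0 0.002 0.01;0 0 0 0 0 0.002 0.01;0 0 0 0 0 0.002 0.01;0 0 0 0 0 0.002 0.01;0 0 0 0 0 0.0015 0.01;0 0 0 0 0 0.001 0.01;0 0 0 0 0 0 0.01;0 0 0 0 0 0 0.01"
}}

```text
t: 9.67
position: [0.5645, -0.0086, 0.0528]
tool_rot: [0.81, 0.586, 0.0, -0.0]
force: [-0.3, -0.3, -2.5]
finger_gap: 0.0193
gripper_force: 58.9
```

{"op": "drive_tool", "data": {
  "commands": "0 0 0 0 0 0.0005 0.01;0 0 0 0 0 0.0005 0.01;0 0 0 0 0 0.0005 0.01;0 0 0 0 0 0 0.01;0 0 0 0 0 0 0.01"
}}

```text
t: 10.08
position: [0.5646, -0.0087, 0.0521]
tool_rot: [0.81, 0.586, 0.0, 0.0]
force: [-1.4, 0.3, 5.5]
finger_gap: 0.0194
gripper_force: 60.0
```

Contact at the expected flush height, so I release and check before rising.

{"op": "drive_tool", "data": {
  "commands": "0 0 0 0 0 0 0.03;0 0 0 0 0 0 0.04;0 0 0 0 0 0 0.06;0 0 0 0 0 0 0.06;0 0 0 0 0 0 0.06;0 0 0 0 0 0 0.06"
}}

```text
t: 10.58
position: [0.5645, -0.0087, 0.0512]
tool_rot: [0.81, 0.586, 0.0, -0.0]
force: [-0.4, 0.0, 0.3]
finger_gap: 0.0595
gripper_force: 0.0
```

{"op": "drive_tool", "data": {
  "commands": "0 0 0 0 0 -0.005 0.06;0 0 0 0 0 -0.015 0.06;0 0 0 0 0 -0.025 0.06;0 0 0 0 0 -0.035 0.06;0 0 0 0 0 -0.035 0.06;0 0 0 0 0 -0.035 0.06;0 0 0 0 0 -0.02 0.06;0 0 0 0 0 0 0.06;0 0 0 0 0 0 0.06"
}}

```text
t: 11.33
position: [0.565, -0.0086, 0.2227]
tool_rot: [0.81, 0.586, 0.001, 0.001]
force: [-0.2, -0.0, -0.6]
finger_gap: 0.0601
gripper_force: 0.0
```

Run:
```python
from h import *
a=robot.camera("wrist");b=robot.camera("side")
c=np.hstack([cv2.resize(a[60:260,180:380],(420,420),interpolation=cv2.INTER_CUBIC),cv2.resize(b[170:260,285:365],(373,420),interpolation=cv2.INTER_CUBIC)]);cv2.imwrite("pics/ws5.png",c)
```

```text
(no output)
```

View pics/ws5.png

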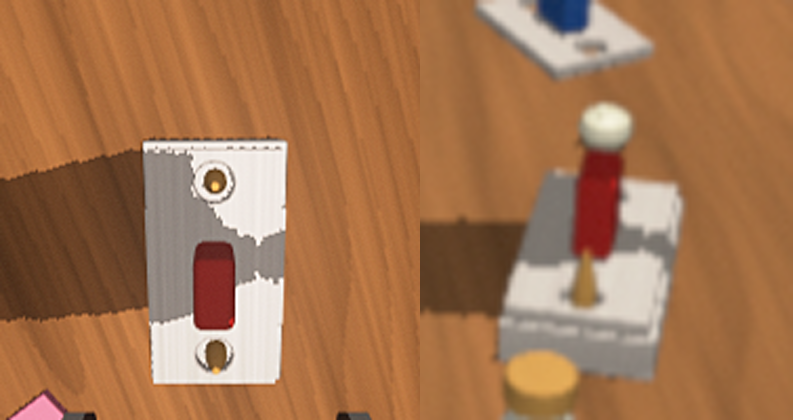

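The cover lies flush, with both pins centred in their holes (crop (215,181) and (215,353)), and the gripper is clear.

```bash
python3 -c "
from workcell import robot
print(robot.close_job())"
```

```text
the job is handed in; nothing more can be done
None
```

The red-grip cover lies flush on the mould frame with both brass pins through its holes; I let go only after contact, the short blue-grip cover was not touched, and the job was handed in at about 11.5 s.

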